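# Block a specimen tile flush in its mounting jig

### The arm

A 7-joint arm with a two-finger parallel gripper is mounted at the origin on the work surface. World frame = base frame: x ahead of the robot, y to its left, z up, the work surface at z = 0. Lengths are in m, angles in rad, forces in N, time in s.
With the tool pointing down it reaches from about 0.4 to 0.85 m from the base axis. Payload 4.5 kg.
Tool frame: the origin (TCP) lies on the mounting face of the last link; the fingertips stand 166 mm ahead of it and the grasp point (between the pads) lies 147 mm ahead of it; y points along the fingers, z is the direction in which the jaws open and shut, and the axes are right-handed (so a half turn about y gives the same grasp; the last joint's range is limited). The gripper opens to 88 mm and grips with 3 to 60 N. Pads are 18 mm wide; open, the fingers measure 123 mm over their backs; the gripper's body (75 mm by 187 mm) begins 45 mm behind the grasp point.
Start: joints at [-1.178, 0.689, -0.195, 1.565, 0.157, 0.902, -0.215], TCP at [0.219, 0.585, 0.405] pointing down, gripper open.
Joint ranges: [-3.01, 3.01], [-0.46, 2.08], [-1.47, 1.51], [0.13, 2.56], [-1, 4.14], [0.04, 2.09], [-2.66, 2.66]. Speed limits (rad/s): [2.57, 2.57, 3.14, 3.14, 3.14, 3.14, 3.14].

### API

Orientations are given as a unit quaternion [x, y, z, w].
In Python, from plant import r gives the robot as it stands.
- The arm moves only by the tool arm_command, never from a script. Its argument "deltas" is a list of rows, each an object of numbers: "dx", "dy", "dz": the shift along the tool's x, y, z each as a share of 1000 mm, from -1 to 1; "wx", "wy", "wz": the turn, a rotation vector about the tool's x, y, z each as a share of 45 degrees, from -1 to 1. In form: [{"dx": .., "dy": .., "dz": .., "wx": .., "wy": .., "wz": ..}, ...]. A call has exactly 5 rows; each row is the pose to reach, as a shift and turn from the pose commanded when the call began, along the tool's axes at that moment; what a row does not reach only later rows make up. A row lasts 1/10 s, in which the tool goes at most 50 mm and 8.59 degrees, less where a joint would pass 70% of its speed; a pose out of reach is approached as far as the arm can. A call with a number of a shift or a turn outside -1 to 1 is refused whole. A call with a gripper value outside its range is refused whole. "claw" is the opening, from -1 (shut) to 1 (fully open), set as the call begins (left out, the last holds). The fingers move at their own pace and stop on an object; "grip_force" is the grip in N (left out, the last holds). Time passes only in rows, so rows that repeat a pose let the fingers close, or fill a call up. It gives the time, the measured TCP pose, the force and the opening at its end, in the units of the state.
- r.get_state(): the state, without advancing time (a new reading comes with each control period).
- r.snapshot(name): name is "side" or "top"; returns the picture (420x560x3 uint8, red, green, blue); there is no depth.
- r.get_calibration(name): a dict with "vertical_fov" (degrees; the focal length in pixels is half the picture's height over the tangent of half this angle, whatever the lens; pixels are square), "cx", "cy" (the principal point, pixels), "R" (3x3) and "t" (3): a world point X has camera coordinates R X + t. Camera axes: x right, y down, z forward; pixel columns grow to the right and rows downward; lengths in m; the calibration is good to about 2 mm. A picture is of the moment at which its call begins. get_calibration takes no time and is no camera call.
- r.finish_job(): hands the job in, once; it reports no verdict.
The state is a dict: "clock": time; "q": joint angles; "qd": joint speeds; "joint_torque": joint torques, N m; "tool_pos": TCP position; "eef_rot": TCP orientation; "contact_force": force on the tool from outside, world axes, zero at the start; "moment": the same for the moment, N m; "opening": opening from 0.0 (shut) to 1.0 (fully open).
Only numpy, scipy, OpenCV 4.12 (cv2) and the standard library are available. Lean on these libraries where they do the work, as an engineer would, in place of code of your own. Each camera call takes 0.05 s, during which the arm holds its last target.

### The job

The white specimen tile in the mounting jig has crept away from the yellow back fence: first slide it back until its whole far edge is flush against the fence. Then take the blue spacer from its grey stand and slide it upright, all the way down to the jig floor, into the one gap between the tile and the three red front blocks that is wide enough for it; do not force it into the narrow gaps, and leave the jar, the slide box and the bottle where they stand. Finish while still holding the spacer: keep it gripped and pushed firmly, but not roughly, towards the fence, so that at the end the tile is being held pressed flush against the fence through the spacer.

Things in the scene. Friction and masses are not known exactly. Their poses are not given: they have to be found in the camera images.
- jig: Fixed grey jig plate, 190 (x) x 200 (y) x 10 mm; its top, the jig floor, is 10 mm above the bench. Origin: centre of its underside; +x points squarely at the fence, whose face is at x = +55 mm; y along the fence, z up. Front blocks: outer faces at x = -85 mm. With the tile flush (near edge at x = -35 mm) the gap is 22 mm wide at the thin block, 15 mm at each thick one
- fence: Fixed yellow back fence on the jig, 20 (x) x 180 (y) x 22 mm high, its foot on the jig floor (top 32 mm above the bench). Origin: bottom middle of the face that looks at the tile; x points away from the tile into the fence, y along it, z up
- tile: Loose white tile with pale spots, 90 (x) x 150 (y) x 16 mm, about 0.5 kg, flat on the jig floor, 5 to 11 mm short of the fence. It slides with about 2 to 7 N and stays where left. Origin: centre of its underside; x to the fence. Amid its top (26 mm above the bench) a black bar knob, 30 (x) x 16 (y) x 30 mm high, to pinch from above across its 16 mm
- tile_knob (a point): Centre of the tile's black knob, 40 mm above the tile's underside, 6 mm below the knob's top
- tile_back_left (a point): On the tile's far face (the one that meets the fence), 70 mm to +y of the tile's middle, 8 mm above its underside
- tile_back_right (a point): On the tile's far face, 70 mm to -y of the tile's middle, 8 mm above its underside
- block_thin: Fixed red metal front block, the thin one: 28 (x) x 46 (y) x 20 mm high, on the jig floor (top 30 mm above the bench). Origin: bottom middle of its outer face, away from the tile; x points to tile and fence. The wide gap lies between its inner face (x = +28 mm) and the tile. The three blocks stand in a row along the fence, 50 mm apart, in any order
- block_thick_a: Fixed red metal front block, 35 (x) x 46 (y) x 20 mm high, otherwise like the thin one; its gap is too narrow for the spacer
- block_thick_b: Fixed red metal front block, 35 (x) x 46 (y) x 20 mm high, same as the other thick one; its gap is too narrow for the spacer
- stand: Fixed grey stand that holds the spacer upright, 46 (x) x 66 (y) x 30 mm high, with a slot 22 x 42 mm, open at the top, whose floor is 6 mm above the bench. Origin: centre of its underside; x across the slot's short side
- spacer: Loose blue plastic spacer with white ribs, a plate 18 thick (x) x 36 wide (y) x 80 mm tall (z), lower edges rounded by 4 mm, about 90 g, standing upright in the stand's slot. Origin: centre of its underside. Grip it from above across its 18 mm thickness near the top. The same either way round (half turn about z)
- spacer_grip (a point): Grip point of the spacer, on its middle axis, 58 mm above its underside
- specimen_jar: Bystander: specimen jar with a yellow lid, 56 mm across, 70 mm tall, upright. Origin: centre of its underside
- slide_box: Bystander: white slide box with a blue band, 85 x 70 x 30 mm. Origin: centre of its underside
- reagent_bottle: Bystander: amber bottle with a black cap, 44 mm across, 85 mm tall, upright. Origin: centre of its underside
There are look-alikes about, which are no part of the job. Leave any brown or green look-alike of the spacer alone.

How it is judged:
On the way, in this order (a step that is already met when the one before it is completed fails the run):
1. the tile's far edge is flush against the fence (within 2 mm at both ends) (x of each of tile_back_left, tile_back_right in the frame of fence above -0.002 m), for 0.2 s.
2. the spacer stands upright on the jig floor (within 5 mm) in the wide gap (x of spacer in the frame of block_thin between 0.033 and 0.045 m and y of spacer in the frame of block_thin between -0.014 and 0.014 m and z of spacer in the frame of block_thin below 0.005 m and angle between spacer's own z axis and vertical below 0.15 rad), for 0.1 s.
At the end, for the whole second after the job is handed in: Spacer upright in the thin block's gap: within 14 mm of the block's middle, foot within 5 mm of the jig floor, gripped, pressing the tile with over 4 N; tile flat, within 2 mm of the fence at both ends, pressing it with over 2 N and not touched by the fingers; all at rest (all of step 1 and all of step 2 and angle between tile's own z axis and vertical below 0.04 rad and contact force between spacer and tile above 4 N and contact force between tile and fence above 2 N and contact force between the fingers and spacer above 10 N and contact force between the fingers and tile below 0.5 N and linear speed of each of tile, spacer below 0.02 m/s); the arm keeps its last pose, push and grip.
It fails at once if the spacer is forced against a thick block (over 15 N) (contact force between spacer and block_thick_a above 15 N or contact force between spacer and block_thick_b above 15 N).
It fails at once if the tile is rammed against the fence (over 70 N) (contact force between tile and fence above 70 N).
It fails at once if the jar, slide box or bottle is moved by more than 20 mm (distance of any of specimen_jar, slide_box, reagent_bottle from where it was at the start of the episode above 0.02 m).
It also fails if it takes over 58 s, if anything falls off the work surface, if the arm or the gripper's body presses on something with over 40 N, if the wrist force passes 120 N, or if a joint passes its speed limit or range.

## Working session

There is one attempt and no reset: what is moved stays moved. The work goes in short steps, Python scripts to look and compute and a tool call to move; the robot and the scene stay as the last step left them, time stands still between calls to the robot, and variables do not carry over. Pictures are saved under pics/ and viewed, and the job is handed in when it is done.

Besides the shell and the picture viewer there is one more tool, called after "Request:" by a JSON object that holds its "op" and its "data", one argument or row to a line. arm_command: Moves the arm, as the interface text tells. Shift numbers are shares of 1000 mm and turn numbers shares of 45 degrees, none past 1 either way. Its arguments: {"type":"object","properties":{"deltas":{"type":"array","items":{"type":"object","properties":{"dx":{"type":"number","minimum":-1,"maximum":1},"dy":{"type":"number","minimum":-1,"maximum":1},"dz":{"type":"number","minimum":-1,"maximum":1},"wx":{"type":"number","minimum":-1,"maximum":1},"wy":{"type":"number","minimum":-1,"maximum":1},"wz":{"type":"number","minimum":-1,"maximum":1}}}},"claw":{"type":"number"},"grip_force":{"type":"number"}},"required":["deltas"]}

```bash
ls; mkdir -p pics
python3 - <<'E'
from plant import r
import cv2, numpy as np
s=r.get_state(); print(s)
for n in ("side","top"):
    im=r.snapshot(n); np.save(f"pics/{n}0.npy",im); cv2.imwrite(f"pics/{n}0.png",im[:,:,::-1])
    print(n,r.get_calibration(n))
E
```

```text
pics
{'clock': 0.0, 'q': array([-1.17821542,  0.68997737, -0.19453236,  1.56637675,  0.15730588,
        0.90247957, -0.21509388]), 'qd': array([-1.12469265e-03,  1.41672487e-04,  1.58903385e-06,  1.90208664e-03,
       -1.12720338e-03, -5.19686522e-04,  1.49420627e-03]), 'joint_torque': array([-1.43193574e-04, -5.27552354e+01, -1.26709767e+00, -1.53425592e+01,
       -5.26629179e-02,  6.37427627e-03,  1.58753055e-04]), 'tool_pos': array([0.21935765, 0.58487863, 0.40390562]), 'eef_rot': array([ 0.69641551, -0.12620199,  0.12605762, -0.69511724]), 'contact_force': array([-0.67379717, -0.16019783,  0.86669597]), 'moment': array([ 0.00305556, -0.0065052 , -0.04642763]), 'opening': 0.9982960117379149}
side {'vertical_fov': 56.03738908279493, 'cx': 278.7808911360582, 'cy': 210.62007629881236, 'R': array([[ 0.83500113, -0.55015302,  0.01023528],
       [-0.25579547, -0.40457129, -0.87800384],
       [ 0.48717737,  0.73051606, -0.47854414]]), 't': array([-0.42192693,  0.22928534,  0.72044004])}
top {'vertical_fov': 46.6370911344225, 'cx': 275.95886251769986, 'cy': 207.90753921151816, 'R': array([[-0.00636947, -0.99996937,  0.00454887],
       [-0.97726806,  0.00526075, -0.21194214],
       [ 0.21191171, -0.00579543, -0.97727163]]), 't': array([0.03995757, 0.56704053, 1.40187541])}
```

View pics/side0.png

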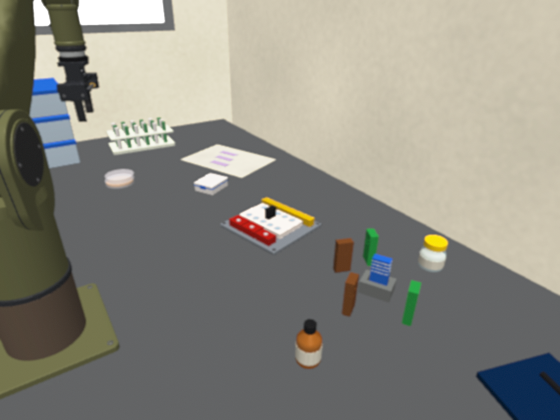

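View pics/top0.png

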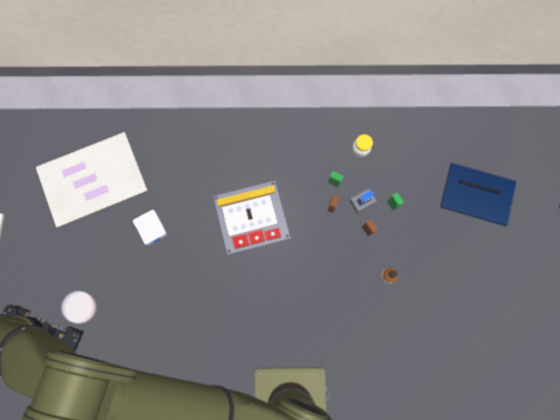

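Run:
```python
import cv2, numpy as np
t=np.load("pics/top0.npy"); s=np.load("pics/side0.npy")
def crop(a,x,y,w,h,k,n): cv2.imwrite(n,cv2.resize(a[y:y+h,x:x+w,::-1],None,fx=k,fy=k,interpolation=cv2.INTER_CUBIC))
crop(t,205,175,95,85,8,"pics/tj.png")
crop(t,320,130,95,85,8,"pics/ts.png")
crop(s,215,190,112,65,7,"pics/sj.png")
crop(s,325,220,112,110,5,"pics/ss.png")
```

```text
(no output)
```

View pics/tj.png

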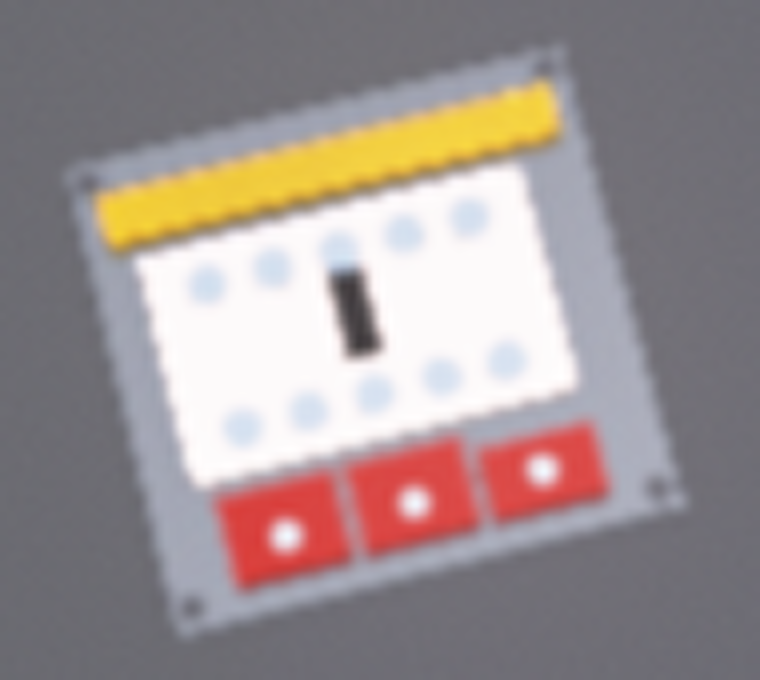

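View pics/ts.png

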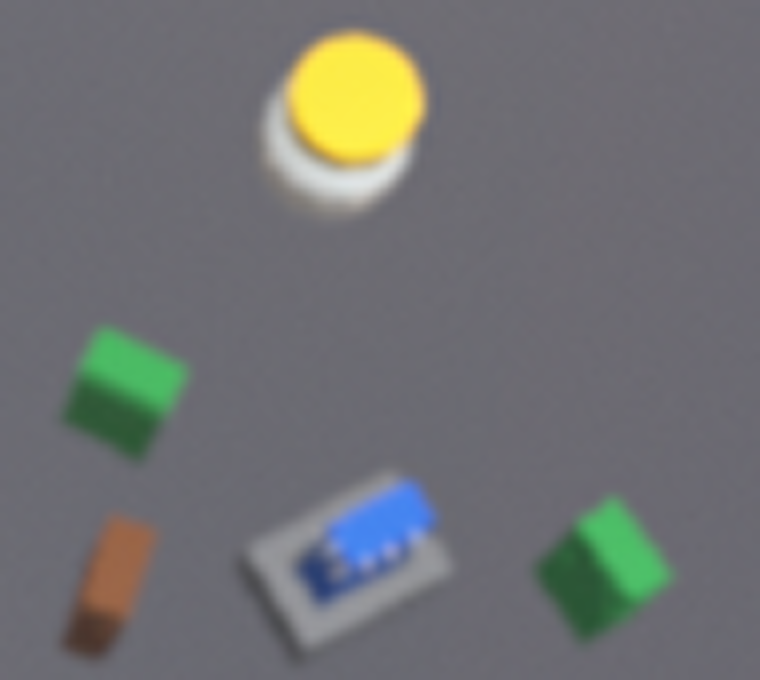

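View pics/sj.png

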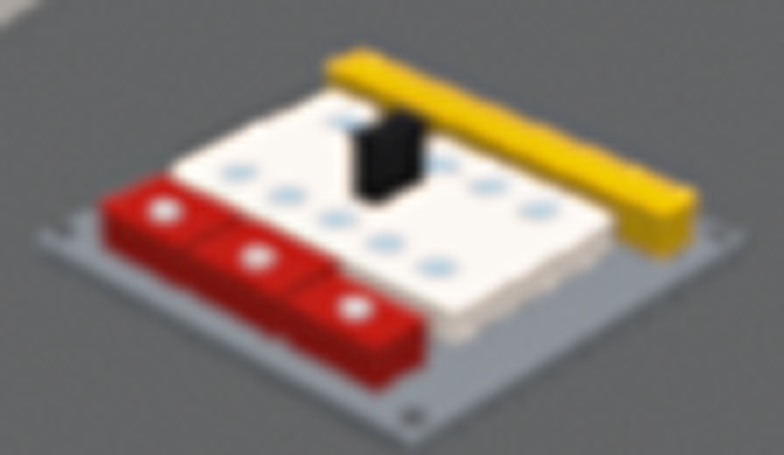

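View pics/ss.png

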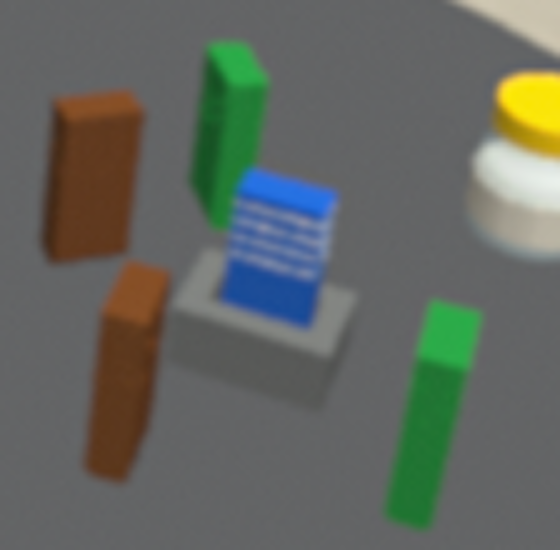

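```bash
cat > h.py <<'E'
import cv2, numpy as np
from plant import r
from scipy.spatial.transform import Rotation as Rn
C={}
for n in("side","top"):
    c=r.get_calibration(n); f=210/np.tan(np.radians(c["vertical_fov"]/2)); C[n]=(f,c["cx"],c["cy"],np.array(c["R"]),np.array(c["t"]))
def cast(n,uv,z):
    f,cx,cy,R,t=C[n]; uv=np.atleast_2d(np.asarray(uv,float))
    d=np.c_[(uv[:,0]-cx)/f,(uv[:,1]-cy)/f,np.ones(len(uv))]@R; o=-R.T@t
    return o+d*((z-o[2])/d[:,2])[:,None]
def proj(n,X):
    f,cx,cy,R,t=C[n]; p=np.atleast_2d(X)@R.T+t
    return np.c_[cx+f*p[:,0]/p[:,2],cy+f*p[:,1]/p[:,2]]
E
python3 - <<'E'
from h import *
print({n:np.round(-C[n][3].T@C[n][4],3) for n in C}, C["top"][0],C["side"][0])
t=np.load("pics/top0.npy"); hsv=cv2.cvtColor(t,cv2.COLOR_RGB2HSV)
s=np.load("pics/side0.npy")
roi=np.zeros(t.shape[:2],np.uint8); roi[175:260,205:300]=1
K=8
def rect(mask,z,n="top"):
    c=max(cv2.findContours(mask,cv2.RETR_EXTERNAL,cv2.CHAIN_APPROX_NONE)[0],key=cv2.contourArea)[:,0,:]
    uv=(c+0.5)/K-0.5+O
    X=cast(n,uv,z)[:,:2]
    (cx,cy),(w,h),a=cv2.minAreaRect((X*1000).astype(np.float32))
    M=cv2.moments((X*1000).astype(np.float32).reshape(-1,1,2))
    return np.round([cx,cy,w,h,a,M["m10"]/M["m00"],M["m01"]/M["m00"]],1)
def up(img,x,y,w,h): 
    return cv2.resize(img[y:y+h,x:x+w],None,fx=K,fy=K,interpolation=cv2.INTER_CUBIC)
O=np.array([205,175]); u=up(t,205,175,95,85).astype(int); 
R_,G,B=u[...,0],u[...,1],u[...,2]
print("bench",u[20,20],"plate",u[500,180],u[300,600],"yel",u[180,300],"red",u[520,420-100],"tile",u[330,300])
yel=((R_>190)&(B<110)&(G>140)).astype(np.uint8); print("fence top",rect(yel,.032))
tile=((R_>205)&(B>200)).astype(np.uint8); tile=cv2.morphologyEx(tile,cv2.MORPH_CLOSE,np.ones((41,41)));print("tile top",rect(tile,.026))
kn=((R_<150)&(B<150)&(G<150)).astype(np.uint8); kn[:250]=0;kn[370:]=0;kn[:,:310]=0;kn[:,400:]=0; print("knob top",rect(kn,.056))
red=((R_>165)&(B<125)&(G<125)).astype(np.uint8)
red=cv2.morphologyEx(red,cv2.MORPH_CLOSE,np.ones((9,9)))
for c in cv2.findContours(red,cv2.RETR_EXTERNAL,cv2.CHAIN_APPROX_NONE)[0]:
    if cv2.contourArea(c)>2000:
        m=np.zeros_like(red); cv2.drawContours(m,[c],-1,1,-1); print("block",rect(m,.030))
bench=np.array([100,100,105])
pl=(np.abs(u-u[20,20]).sum(2)>60).astype(np.uint8); pl=cv2.morphologyEx(pl,cv2.MORPH_CLOSE,np.ones((41,41))); print("plate",rect(pl,.010))
O=np.array([320,130]); u=up(t,320,130,95,85).astype(int);R_,G,B=u[...,0],u[...,1],u[...,2]
print("sp",u[520,380],u[580,325],"stand",u[560,265],u[20,20])
bl=((B>190)&(B-R_>90)).astype(np.uint8); print("spacer top",rect(bl,.086))
st=((np.abs(u-u[20,20]).sum(2)>70)).astype(np.uint8); st[:465]=0; st[:,:235]=0; st[:,470:]=0; st=cv2.morphologyEx(st,cv2.MORPH_CLOSE,np.ones((21,21))); print("stand+",rect(st,.030))
cv2.imwrite("pics/m1.png",np.hstack([pl,tile+yel+kn+red*2])[::2,::2]*80); cv2.imwrite("pics/m2.png",np.hstack([bl,st])[::2,::2]*200)
E
```

```text
{'side': array([ 0.06 , -0.666,  0.55 ]), 'top': array([0.257, 0.045, 1.49 ])} 487.1804167377075 394.6418682841539
bench [107 107 113] plate [164 168 182] [169 171 184] yel [241 205  63] red [218  68  65] tile [253 250 250]
fence top [613.1 129.5  21.4 178.   14.3 613.4 129.4]
tile top [553.2 118.4  94.3 154.5  14.4 553.1 118.5]
knob top [551.1 118.   32.5  12.   14.4 551.1 118. ]
block [473.2 145.2  36.5  46.   14.  473.1 145.3]
block [491.1  73.   36.6  95.1  14.2 488.9  75.3]
plate [551.4 113.2 192.7 203.4  14.3 551.4 113.1]
sp [ 68 132 239] [ 55  72 119] stand [148 148 152] [109 109 116]
spacer top [ 598.8 -234.4   20.3   37.9   30.   599.  -234.3]
stand+ [ 598.8 -231.9   46.    78.9   29.6  598.4 -231. ]
```

Run:
```python
from h import *
s=r.get_state(); print(Rn.from_quat(s["eef_rot"]).as_matrix().round(3))
```

```text
[[ 0.936 -0.     0.351]
 [-0.351 -0.002  0.936]
 [ 0.    -1.    -0.002]]
```

```bash
cat >> h.py <<'E'
a=np.radians(14.3); J0=np.array([.5507,.1134,0]); JR=Rn.from_euler("z",a).as_matrix()
def jig(x,y,z): return J0+JR@np.array([x,y,z])/1000
b=np.radians(30); S0=np.array([.5990,-.2343,0]); SR=Rn.from_euler("z",b).as_matrix()
def stn(x,y,z): return S0+SR@np.array([x,y,z])/1000
def overlay(n,im,x,y,w,h,k,fn,tx=3.5,ty=4.2):
    im=cv2.resize(im[y:y+h,x:x+w,::-1],None,fx=k,fy=k,interpolation=cv2.INTER_CUBIC)
    def box(F,x0,x1,y0,y1,z,col):
        p=proj(n,[F(*q,z) for q in((x0,y0),(x1,y0),(x1,y1),(x0,y1))]); p=((p-[x,y]+.5)*k-.5)
        cv2.polylines(im,[np.round(p*8).astype(np.int32).reshape(-1,1,2)],True,col,1,cv2.LINE_AA,3)
    box(jig,-95,95,-100,100,10,(255,0,255)); box(jig,55,75,-90,90,32,(255,0,0)); 
    box(jig,-85,-57,-73,-27,30,(0,255,0)); box(jig,-85,-50,-23,23,30,(0,255,0)); box(jig,-85,-50,27,73,30,(0,255,0))
    box(jig,tx-45,tx+45,ty-75,ty+75,26,(0,0,255)); box(jig,tx-15,tx+15,ty-8,ty+8,56,(0,255,255))
    box(stn,-23,23,-33,33,30,(255,0,255)); box(stn,-9,9,-18,18,86,(0,0,255))
    cv2.imwrite(fn,im)
E
python3 - <<'E'
from h import *
t=np.load("pics/top0.npy"); s=np.load("pics/side0.npy")
overlay("side",s,215,190,112,65,7,"pics/o1.png");overlay("side",s,325,220,112,110,5,"pics/o2.png")
overlay("top",t,205,175,95,85,7,"pics/o3.png");overlay("top",t,345,180,40,40,10,"pics/o4.png")
E
```

```text
(no output)
```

View pics/o1.png

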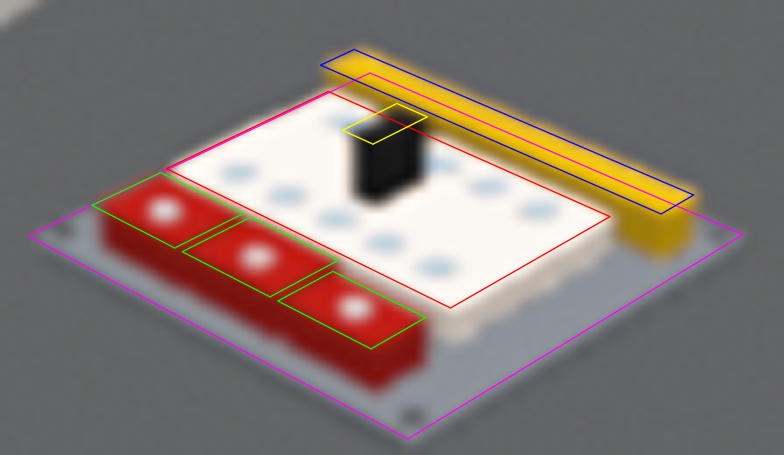

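View pics/o2.png

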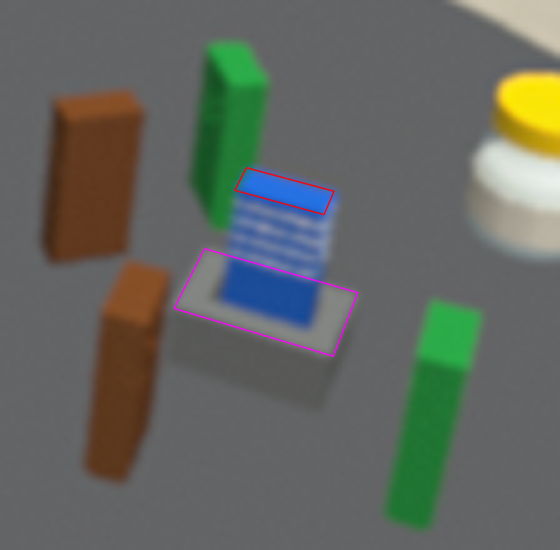

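View pics/o3.png

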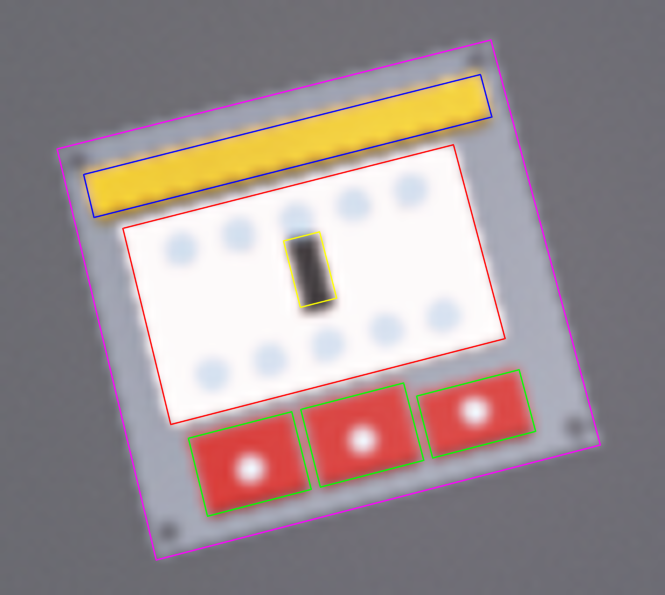

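View pics/o4.png

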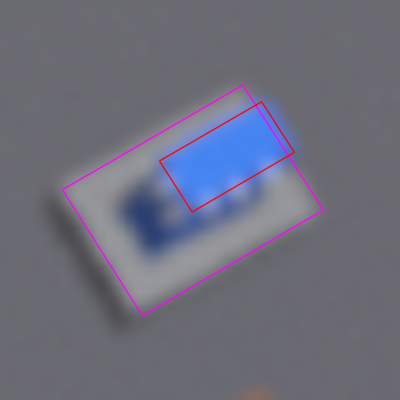

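```bash
cat >> h.py <<'E'
def plan(pos,yaw,cur=None):
    "deltas from current to TCP pos (m) with tool x at yaw deg, pointing down"
    s=r.get_state(); p=s["tool_pos"]; R=Rn.from_quat(s["eef_rot"])
    y=np.radians(yaw); x=np.array([np.cos(y),np.sin(y),0]); d=np.array([0,0,-1.]); T=Rn.from_matrix(np.c_[x,d,np.cross(x,d)])
    v=R.inv().apply(np.asarray(pos)-p); w=(R.inv()*T).as_rotvec()/np.radians(45)
    print("dx %.4f dy %.4f dz %.4f  wx %.4f wy %.4f wz %.4f"%(*v,*w))
def st():
    s=r.get_state(); p=s["tool_pos"]; M=Rn.from_quat(s["eef_rot"]).as_matrix(); F=JR.T@s["contact_force"]
    print("t %.2f"%s["clock"],"pos",p.round(4),"jig mm",(JR.T@(p-J0)*1000).round(1),"yaw %.2f"%np.degrees(np.arctan2(M[1,0],M[0,0])),"tilt",M[2].round(4),"Fjig",F.round(1),"mom",(JR.T@s["moment"]).round(2),"open %.3f"%s["opening"],"q",s["q"].round(2))
E
python3 - <<'E'
from h import *
st(); p=jig(-35,4.2,0); print(p); plan([p[0],p[1],.30],14.3)
E
```

```text
t 0.10 pos [0.2194 0.5849 0.404 ] jig mm [-204.6  538.7  404. ] yaw -20.55 tilt [ 1.0e-04 -1.0e+00 -1.6e-03] Fjig [-0.3 -0.6  0.4] mom [-0.   -0.04  0.01] open 1.003 q [-1.18  0.69 -0.19  1.57  0.16  0.9  -0.22]
[0.51574705 0.1088249  0.        ]
dx 0.4446 dy 0.1046 dz -0.3416  wx 0.0021 wy -0.7745 wz -0.0005
```

Request:
{"op": "arm_command", "data": {
  "deltas": [
    {"dx":0.22,"dy":0.05,"dz":-0.17,"wy":-0.3},
    {"dx":0.22,"dy":0.05,"dz":-0.17,"wy":-0.3},
    {"dx":0.22,"dy":0.05,"dz":-0.17,"wy":-0.3},
    {"dx":0.22,"dy":0.05,"dz":-0.17,"wy":-0.3},
    {"dx":0.22,"dy":0.05,"dz":-0.17,"wy":-0.3}
  ],
  "claw": -1,
  "grip_force": 40
}}

```text
invalid input at $.deltas[0]: expected keys dx, dy, dz, wx, wy, wz
```

Run:
```python
from h import *
st(); p=jig(-35,4.2,0); plan([p[0],p[1],.30],14.3)
```

```text
t 0.10 pos [0.2194 0.5849 0.404 ] jig mm [-204.6  538.7  404. ] yaw -20.55 tilt [ 1.0e-04 -1.0e+00 -1.6e-03] Fjig [-0.3 -0.6  0.4] mom [-0.   -0.04  0.01] open 1.003 q [-1.18  0.69 -0.19  1.57  0.16  0.9  -0.22]
dx 0.4446 dy 0.1046 dz -0.3416  wx 0.0021 wy -0.7745 wz -0.0005
```

All six keys are needed.

Request:
{"op": "arm_command", "data": {
  "deltas": [
    {"dx":0.22,"dy":0.05,"dz":-0.17,"wx":0,"wy":-0.3,"wz":0},
    {"dx":0.22,"dy":0.05,"dz":-0.17,"wx":0,"wy":-0.3,"wz":0},
    {"dx":0.22,"dy":0.05,"dz":-0.17,"wx":0,"wy":-0.3,"wz":0},
    {"dx":0.22,"dy":0.05,"dz":-0.17,"wx":0,"wy":-0.3,"wz":0},
    {"dx":0.22,"dy":0.05,"dz":-0.17,"wx":0,"wy":-0.3,"wz":0}
  ],
  "claw": -1,
  "grip_force": 40
}}

```text
clock: 0.6
tool_pos: [0.3496, 0.3741, 0.36]
eef_rot: [0.706, -0.043, 0.043, -0.706]
contact_force: [1.6, 0.6, 0.4]
opening: 0.565
```

Run:
```python
from h import *
st(); p=jig(-35,4.2,0); plan([p[0],p[1],.30],14.3)
```

```text
t 0.60 pos [0.3496 0.3741 0.36  ] jig mm [-130.5  302.3  360. ] yaw -7.04 tilt [-1.e-04 -1.e+00 -3.e-04] Fjig [1.7 0.2 0.4] mom [ 0.01 -0.09 -0.01] open 0.565 q [-0.74  0.62 -0.27  1.95  0.28  0.61  0.26]
dx 0.1974 dy 0.0601 dz -0.2429  wx 0.0003 wy -0.4743 wz -0.0002
```

Request:
{"op": "arm_command", "data": {
  "deltas": [
    {"dx":0.19,"dy":0.06,"dz":-0.23,"wx":0,"wy":-0.47,"wz":0},
    {"dx":0.19,"dy":0.06,"dz":-0.23,"wx":0,"wy":-0.47,"wz":0},
    {"dx":0.19,"dy":0.06,"dz":-0.23,"wx":0,"wy":-0.47,"wz":0},
    {"dx":0.19,"dy":0.06,"dz":-0.23,"wx":0,"wy":-0.47,"wz":0},
    {"dx":0.19,"dy":0.06,"dz":-0.23,"wx":0,"wy":-0.47,"wz":0}
  ]
}}

```text
clock: 1.1
tool_pos: [0.4814, 0.1674, 0.3106]
eef_rot: [-0.702, -0.087, 0.087, 0.702]
contact_force: [1.2, 1.0, 0.2]
opening: 0.117
```

Request:
{"op": "arm_command", "data": {
  "deltas": [
    {"dx":0,"dy":0,"dz":0,"wx":0,"wy":0,"wz":0},
    {"dx":0,"dy":0,"dz":0,"wx":0,"wy":0,"wz":0},
    {"dx":0,"dy":0,"dz":0,"wx":0,"wy":0,"wz":0},
    {"dx":0,"dy":0,"dz":0,"wx":0,"wy":0,"wz":0},
    {"dx":0,"dy":0,"dz":0,"wx":0,"wy":0,"wz":0}
  ]
}}

```text
clock: 1.6
tool_pos: [0.48, 0.1708, 0.3115]
eef_rot: [-0.701, -0.088, 0.088, 0.702]
contact_force: [0.8, -0.7, -0.3]
opening: 0.001
```

Run:
```python
from h import *
st(); p=jig(-35,4.2,0); plan([p[0],p[1],.25],14.3)
```

```text
t 1.60 pos [0.48   0.1708 0.3115] jig mm [-54.3  73.1 311.5] yaw 14.27 tilt [ 4.e-04 -1.e+00  7.e-04] Fjig [ 0.6 -0.9 -0.3] mom [ 0.02  0.   -0.01] open 0.001 q [-0.2   0.71 -0.38  1.99  0.49  0.53  0.89]
dx 0.0193 dy 0.0614 dz -0.0689  wx -0.0009 wy -0.0008 wz 0.0005
```

Request:
{"op": "arm_command", "data": {
  "deltas": [
    {"dx":0.019,"dy":0.061,"dz":-0.069,"wx":0,"wy":0,"wz":0},
    {"dx":0.019,"dy":0.061,"dz":-0.069,"wx":0,"wy":0,"wz":0},
    {"dx":0.019,"dy":0.061,"dz":-0.069,"wx":0,"wy":0,"wz":0},
    {"dx":0.019,"dy":0.061,"dz":-0.069,"wx":0,"wy":0,"wz":0},
    {"dx":0.019,"dy":0.061,"dz":-0.069,"wx":0,"wy":0,"wz":0}
  ]
}}

```text
clock: 2.1
tool_pos: [0.5155, 0.1089, 0.2509]
eef_rot: [-0.701, -0.088, 0.087, 0.702]
contact_force: [0.8, -0.2, 0.7]
opening: 0.01
```

Run:
```python
from h import *
st()
im=r.snapshot("side"); overlay("side",im,215,140,112,115,6,"pics/p1.png")
```

```text
t 2.10 pos [0.5155 0.1089 0.2509] jig mm [-35.2   4.3 250.9] yaw 14.24 tilt [ 0.0012 -1.      0.0017] Fjig [ 0.7 -0.4  0.7] mom [ 0.04  0.01 -0.05] open 0.010 q [-0.1   0.82 -0.32  1.98  0.58  0.43  0.96]
```

View pics/p1.png

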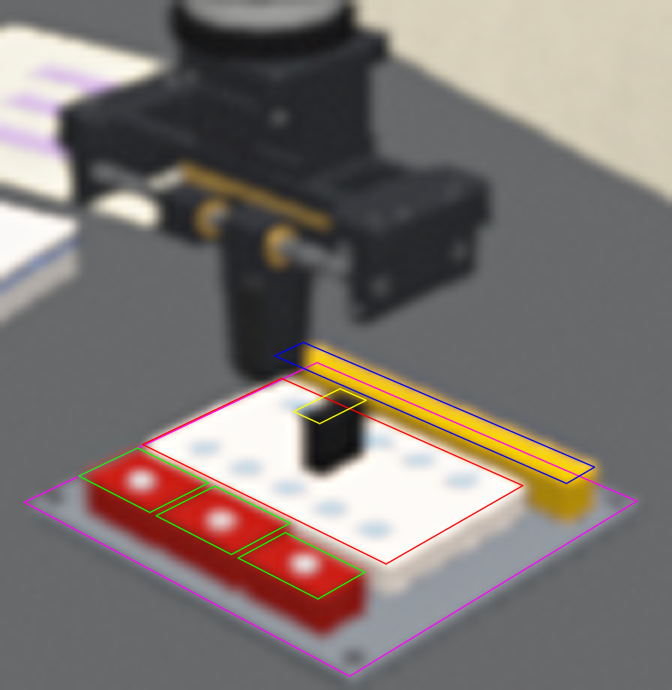

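Request:
{"op": "arm_command", "data": {
  "deltas": [
    {"dx":0,"dy":0.02,"dz":0,"wx":0,"wy":0,"wz":0},
    {"dx":0,"dy":0.04,"dz":0,"wx":0,"wy":0,"wz":0},
    {"dx":0,"dy":0.052,"dz":0,"wx":0,"wy":0,"wz":0},
    {"dx":0,"dy":0.052,"dz":0,"wx":0,"wy":0,"wz":0},
    {"dx":0,"dy":0.052,"dz":0,"wx":0,"wy":0,"wz":0}
  ]
}}

```text
clock: 2.65
tool_pos: [0.5159, 0.1077, 0.1987]
eef_rot: [-0.702, -0.087, 0.087, 0.702]
contact_force: [0.4, -0.3, -1.6]
opening: 0.005
```

Request:
{"op": "arm_command", "data": {
  "deltas": [
    {"dx":0.003,"dy":0,"dz":0,"wx":0,"wy":0,"wz":0},
    {"dx":0.006,"dy":0,"dz":0,"wx":0,"wy":0,"wz":0},
    {"dx":0.009,"dy":0,"dz":0,"wx":0,"wy":0,"wz":0},
    {"dx":0.012,"dy":0,"dz":0,"wx":0,"wy":0,"wz":0},
    {"dx":0.012,"dy":0,"dz":0,"wx":0,"wy":0,"wz":0}
  ]
}}

```text
clock: 3.15
tool_pos: [0.5281, 0.11, 0.1983]
eef_rot: [-0.702, -0.087, 0.086, 0.702]
contact_force: [1.1, 0.5, 0.7]
opening: 0.007
```

Run:
```python
from h import *
st()
```

```text
t 3.15 pos [0.5281 0.11   0.1983] jig mm [-22.8   2.3 198.3] yaw 14.06 tilt [ 1.1e-03 -1.0e+00  3.0e-04] Fjig [1.1 0.2 0.7] mom [-0.   -0.04 -0.03] open 0.007 q [-0.14  0.92 -0.25  1.95  0.63  0.35  0.92]
```

Request:
{"op": "arm_command", "data": {
  "deltas": [
    {"dx":0.001,"dy":0,"dz":0,"wx":0,"wy":0,"wz":0},
    {"dx":0.002,"dy":0,"dz":0,"wx":0,"wy":0,"wz":0},
    {"dx":0.003,"dy":0,"dz":0,"wx":0,"wy":0,"wz":0},
    {"dx":0.004,"dy":0,"dz":0,"wx":0,"wy":0,"wz":0},
    {"dx":0.005,"dy":0,"dz":0,"wx":0,"wy":0,"wz":0}
  ]
}}

```text
clock: 3.65
tool_pos: [0.5301, 0.1107, 0.1979]
eef_rot: [0.702, 0.085, -0.089, -0.701]
contact_force: [-8.7, -0.8, 6.9]
opening: 0.008
```

Run:
```python
from h import *
st()
```

```text
t 3.65 pos [0.5301 0.1107 0.1979] jig mm [-20.6   2.4 197.9] yaw 14.13 tilt [-0.0061 -1.     -0.0012] Fjig [-8.6  1.4  6.9] mom [0.24 1.6  0.08] open 0.008 q [-0.14  0.92 -0.26  1.94  0.62  0.36  0.93]
```

Request:
{"op": "arm_command", "data": {
  "deltas": [
    {"dx":0.001,"dy":0,"dz":0,"wx":0,"wy":0,"wz":0},
    {"dx":0.002,"dy":0,"dz":0,"wx":0,"wy":0,"wz":0},
    {"dx":0.003,"dy":0,"dz":0,"wx":0,"wy":0,"wz":0},
    {"dx":0.003,"dy":0,"dz":0,"wx":0,"wy":0,"wz":0},
    {"dx":0.003,"dy":0,"dz":0,"wx":0,"wy":0,"wz":0}
  ]
}}

```text
clock: 4.15
tool_pos: [0.5328, 0.1113, 0.1979]
eef_rot: [0.702, 0.085, -0.089, -0.701]
contact_force: [-7.5, -1.9, 7.1]
opening: 0.003
```

Run:
```python
from h import *
st()
```

```text
t 4.15 pos [0.5328 0.1113 0.1979] jig mm [-17.9   2.4 197.9] yaw 14.13 tilt [-0.0065 -1.     -0.0013] Fjig [-7.7 -0.   7.1] mom [0.19 1.44 0.06] open 0.003 q [-0.13  0.93 -0.27  1.93  0.62  0.37  0.93]
```

Run:
```python
from h import *
im=r.snapshot("side"); overlay("side",im,215,170,112,85,7,"pics/p2.png",tx=7)
st()
```

```text
t 4.20 pos [0.5328 0.1113 0.1979] jig mm [-17.9   2.4 197.9] yaw 14.14 tilt [-0.0065 -1.     -0.0013] Fjig [-7.5  0.4  5.4] mom [0.24 1.41 0.07] open 0.001 q [-0.13  0.93 -0.27  1.93  0.62  0.37  0.93]
```

View pics/p2.png

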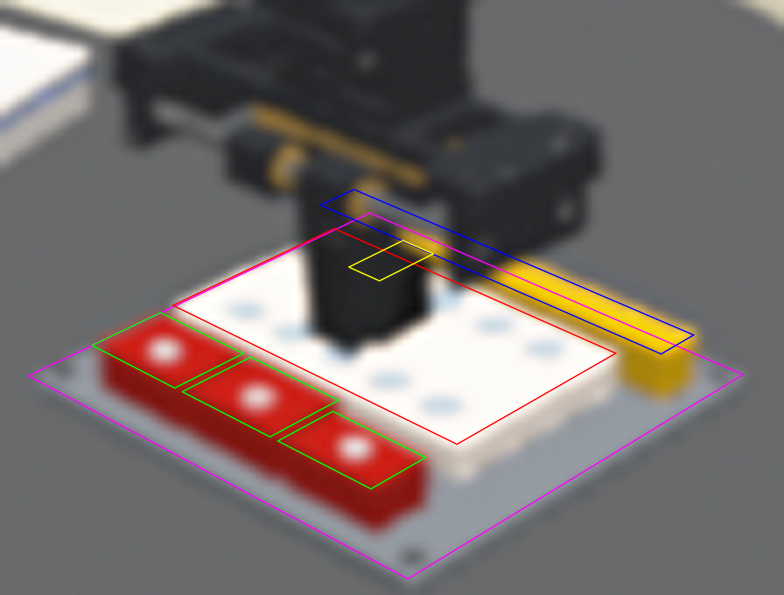

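Request:
{"op": "arm_command", "data": {
  "deltas": [
    {"dx":0.001,"dy":-0.0005,"dz":0,"wx":0,"wy":0,"wz":0},
    {"dx":0.002,"dy":-0.001,"dz":0,"wx":0,"wy":0,"wz":0},
    {"dx":0.003,"dy":-0.001,"dz":0,"wx":0,"wy":0,"wz":0},
    {"dx":0.004,"dy":-0.001,"dz":0,"wx":0,"wy":0,"wz":0},
    {"dx":0.004,"dy":-0.001,"dz":0,"wx":0,"wy":0,"wz":0}
  ]
}}

```text
clock: 4.7
tool_pos: [0.5372, 0.1119, 0.1985]
eef_rot: [0.703, 0.085, -0.089, -0.701]
contact_force: [-6.2, -2.4, 1.0]
opening: 0.004
```

Run:
```python
from h import *
st()
```

```text
t 4.70 pos [0.5372 0.1119 0.1985] jig mm [-13.5   1.8 198.5] yaw 14.09 tilt [-0.0065 -1.     -0.0018] Fjig [-6.7 -0.8  1. ] mom [-0.01  1.5   0.07] open 0.004 q [-0.13  0.93 -0.27  1.92  0.62  0.38  0.94]
```

Request:
{"op": "arm_command", "data": {
  "deltas": [
    {"dx":0.001,"dy":0,"dz":0,"wx":0,"wy":0,"wz":0},
    {"dx":0.002,"dy":0,"dz":0,"wx":0,"wy":0,"wz":0},
    {"dx":0.003,"dy":0,"dz":0,"wx":0,"wy":0,"wz":0},
    {"dx":0.003,"dy":0,"dz":0,"wx":0,"wy":0,"wz":0},
    {"dx":0.003,"dy":0,"dz":0,"wx":0,"wy":0,"wz":0}
  ]
}}

```text
clock: 5.2
tool_pos: [0.5381, 0.1122, 0.1983]
eef_rot: [0.703, 0.083, -0.091, -0.7]
contact_force: [-12.8, -2.0, 5.4]
opening: 0.007
```

Run:
```python
from h import *
st()
```

```text
t 5.20 pos [0.5381 0.1122 0.1983] jig mm [-12.5   2.  198.3] yaw 14.12 tilt [-0.0116 -0.9999 -0.0027] Fjig [-12.9   1.2   5.4] mom [0.09 2.55 0.12] open 0.007 q [-0.13  0.93 -0.28  1.91  0.61  0.39  0.94]
```

Request:
{"op": "arm_command", "data": {
  "deltas": [
    {"dx":0.001,"dy":0,"dz":0,"wx":0,"wy":0,"wz":0},
    {"dx":0.002,"dy":0,"dz":0,"wx":0,"wy":0,"wz":0},
    {"dx":0.003,"dy":0,"dz":0,"wx":0,"wy":0,"wz":0},
    {"dx":0.003,"dy":0,"dz":0,"wx":0,"wy":0,"wz":0},
    {"dx":0.003,"dy":0,"dz":0,"wx":0,"wy":0,"wz":0}
  ]
}}

```text
clock: 5.7
tool_pos: [0.539, 0.1126, 0.1982]
eef_rot: [0.704, 0.081, -0.093, -0.7]
contact_force: [-17.0, -3.6, 10.4]
opening: 0.003
```

Run:
```python
from h import *
st()
for n,c in(("side",(215,170,112,85,7)),("top",(205,175,95,85,7))):
    im=r.snapshot(n); overlay(n,im,*c,f"pics/p3{n}.png",tx=10,ty=3.5)
```

```text
t 5.70 pos [0.539  0.1126 0.1982] jig mm [-11.5   2.1 198.2] yaw 14.16 tilt [-0.0167 -0.9999 -0.0036] Fjig [-17.4   0.8  10.4] mom [0.28 3.51 0.14] open 0.003 q [-0.12  0.93 -0.28  1.91  0.61  0.41  0.95]
```

View pics/p3side.png

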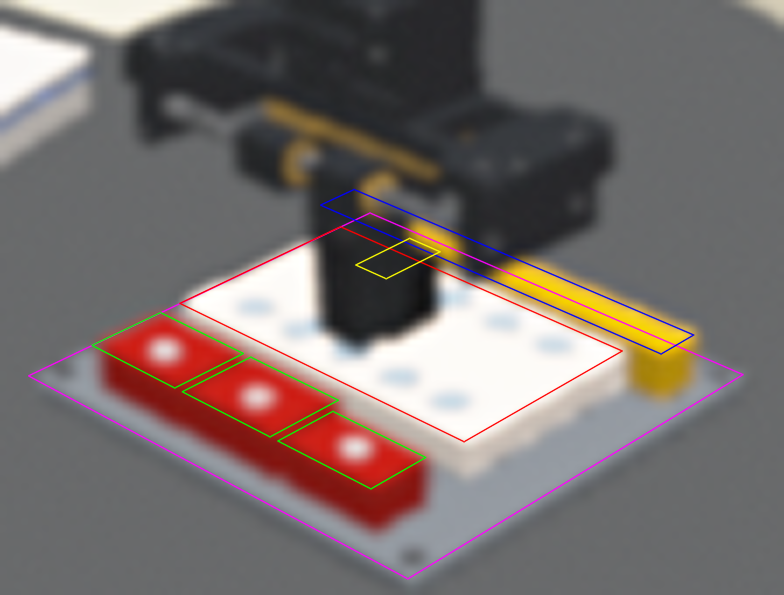

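View pics/p3top.png

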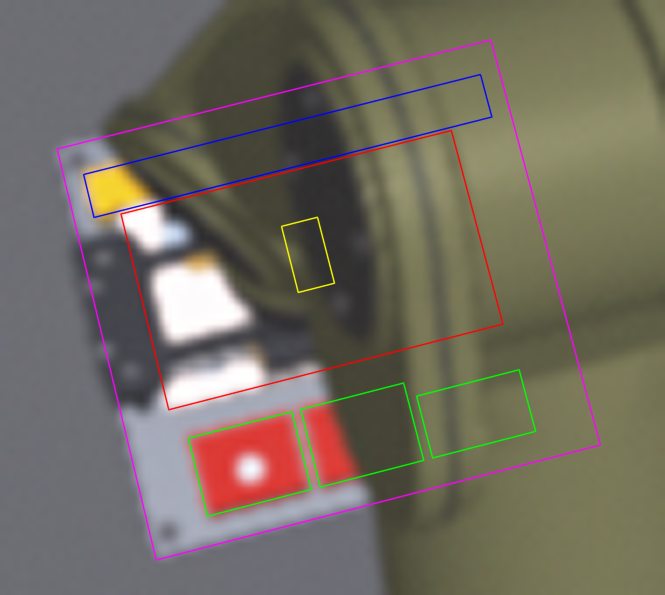

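Request:
{"op": "arm_command", "data": {
  "deltas": [
    {"dx":-0.008,"dy":0,"dz":0,"wx":0,"wy":0,"wz":0},
    {"dx":-0.018,"dy":0,"dz":0,"wx":0,"wy":0,"wz":0},
    {"dx":-0.024,"dy":0,"dz":0,"wx":0,"wy":0,"wz":0},
    {"dx":-0.024,"dy":-0.04,"dz":0,"wx":0,"wy":0,"wz":0},
    {"dx":-0.024,"dy":-0.09,"dz":0,"wx":0,"wy":0,"wz":0}
  ],
  "claw": 0
}}

```text
clock: 6.3
tool_pos: [0.5217, 0.1087, 0.2889]
eef_rot: [-0.702, -0.086, 0.088, 0.702]
contact_force: [1.5, 0.7, 0.1]
opening: 0.438
```

Run:
```python
from h import *
st(); p=stn(0.5,0,0); plan([p[0],p[1],.32],-60)
```

```text
t 6.30 pos [0.5217 0.1087 0.2889] jig mm [-29.2   2.6 288.9] yaw 14.13 tilt [-2.3e-03 -1.0e+00  3.0e-04] Fjig [1.6 0.4 0.1] mom [ 0.05 -0.08  0.02] open 0.438 q [-0.06  0.77 -0.39  1.94  0.54  0.54  1.  ]
dx -0.0084 dy -0.0312 dz -0.3514  wx 0.0015 wy 1.6473 wz -0.0027
```

Request:
{"op": "arm_command", "data": {
  "deltas": [
    {"dx":0,"dy":-0.03,"dz":-0.17,"wx":0,"wy":0.8,"wz":0},
    {"dx":0,"dy":-0.03,"dz":-0.17,"wx":0,"wy":0.8,"wz":0},
    {"dx":0,"dy":-0.03,"dz":-0.17,"wx":0,"wy":0.8,"wz":0},
    {"dx":0,"dy":-0.03,"dz":-0.17,"wx":0,"wy":0.8,"wz":0},
    {"dx":0,"dy":-0.03,"dz":-0.17,"wx":0,"wy":0.8,"wz":0}
  ]
}}

```text
clock: 6.8
tool_pos: [0.5646, -0.0613, 0.3201]
eef_rot: [0.694, -0.136, 0.14, -0.693]
contact_force: [-0.1, 0.3, -0.8]
opening: 0.498
```

Run:
```python
from h import *
st(); p=stn(0.5,0,0); plan([p[0],p[1],.30],-60)
```

```text
t 6.80 pos [ 0.5646 -0.0613  0.3201] jig mm [ -29.7 -172.7  320.1] yaw -22.52 tilt [ 0.0056 -1.     -0.0012] Fjig [-0.1  0.4 -0.8] mom [-0.05  0.03 -0.06] open 0.498 q [ 0.2   0.74 -0.29  1.82  0.34  0.63  0.88]
dx 0.0983 dy 0.0208 dz -0.1462  wx -0.0009 wy 0.8328 wz 0.0073
```

Request:
{"op": "arm_command", "data": {
  "deltas": [
    {"dx":0.098,"dy":0.02,"dz":-0.146,"wx":0,"wy":0.833,"wz":0},
    {"dx":0.098,"dy":0.02,"dz":-0.146,"wx":0,"wy":0.833,"wz":0},
    {"dx":0.098,"dy":0.02,"dz":-0.146,"wx":0,"wy":0.833,"wz":0},
    {"dx":0.098,"dy":0.02,"dz":-0.146,"wx":0,"wy":0.833,"wz":0},
    {"dx":0.098,"dy":0.02,"dz":-0.146,"wx":0,"wy":0.833,"wz":0}
  ]
}}

```text
clock: 7.3
tool_pos: [0.5998, -0.2326, 0.2984]
eef_rot: [0.614, -0.352, 0.354, -0.612]
contact_force: [-1.0, 0.1, -0.0]
opening: 0.502
```

Run:
```python
from h import *
st(); p=stn(0.5,0,0); plan([p[0],p[1],.26],-60)
for n,c in(("side",(215,150,230,180,3)),("top",(205,175,95,85,7))):
    im=r.snapshot(n); np.save(f"pics/{n}4.npy",im); overlay(n,im,*c,f"pics/p4{n}.png",tx=10,ty=3.5)
```

```text
t 7.30 pos [ 0.5998 -0.2326  0.2984] jig mm [ -37.8 -347.4  298.4] yaw -59.85 tilt [ 3.8e-03 -1.0e+00 -6.0e-04] Fjig [-0.9  0.3 -0. ] mom [0.03 0.09 0.01] open 0.502 q [ 0.38  0.84 -0.15  1.6   0.17  0.71  0.67]
dx 0.0009 dy 0.0384 dz -0.0011  wx 0.0007 wy 0.0033 wz 0.0048
```

View pics/p4side.png

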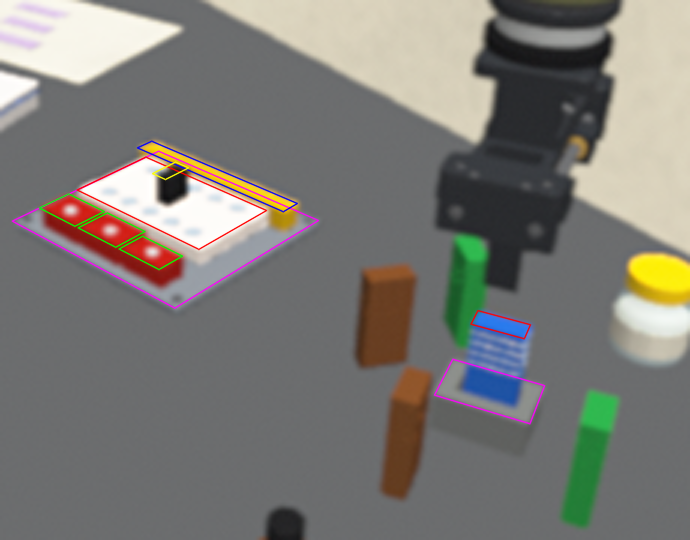

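View pics/p4top.png

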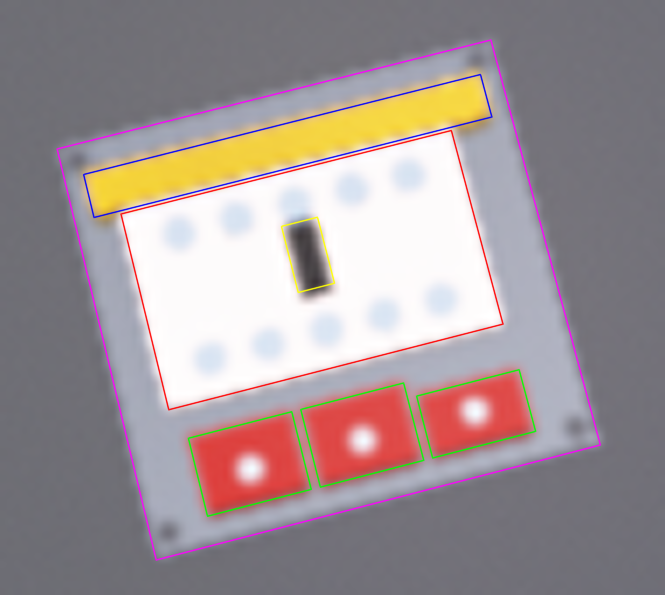

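Request:
{"op": "arm_command", "data": {
  "deltas": [
    {"dx":0.001,"dy":0.03,"dz":-0.001,"wx":0,"wy":0,"wz":0.005},
    {"dx":0.001,"dy":0.055,"dz":-0.001,"wx":0,"wy":0,"wz":0.005},
    {"dx":0.001,"dy":0.075,"dz":-0.001,"wx":0,"wy":0,"wz":0.005},
    {"dx":0.001,"dy":0.087,"dz":-0.001,"wx":0,"wy":0,"wz":0.005},
    {"dx":0.001,"dy":0.087,"dz":-0.001,"wx":0,"wy":0,"wz":0.005}
  ]
}}

```text
clock: 7.9
tool_pos: [0.599, -0.2278, 0.2107]
eef_rot: [-0.614, 0.351, -0.347, 0.616]
contact_force: [0.0, 0.4, -0.2]
opening: 0.499
```

Request:
{"op": "arm_command", "data": {
  "deltas": [
    {"dx":0,"dy":0,"dz":0,"wx":0,"wy":0,"wz":0},
    {"dx":0,"dy":0,"dz":0,"wx":0,"wy":0,"wz":0},
    {"dx":0,"dy":0,"dz":0,"wx":0,"wy":0,"wz":0},
    {"dx":0,"dy":0,"dz":0,"wx":0,"wy":0,"wz":0},
    {"dx":0,"dy":0,"dz":0,"wx":0,"wy":0,"wz":0}
  ]
}}

```text
clock: 8.4
tool_pos: [0.5993, -0.2299, 0.2126]
eef_rot: [-0.613, 0.351, -0.349, 0.615]
contact_force: [-0.2, 0.5, 0.2]
opening: 0.499
```

Run:
```python
from h import *
st(); p=stn(0.5,0,0); plan([p[0],p[1],.211],-60)
for n,c in(("side",(325,180,112,110,5)),("top",(330,160,70,70,8))):
    im=r.snapshot(n); overlay(n,im,*c,f"pics/p5{n}.png",tx=10,ty=3.5)
```

```text
t 8.40 pos [ 0.5993 -0.2299  0.2126] jig mm [ -37.7 -344.7  212.6] yaw -59.39 tilt [-3.4e-03 -1.0e+00  6.0e-04] Fjig [-0.   0.5  0.2] mom [-0.03  0.02 -0.05] open 0.499 q [ 0.36  0.96 -0.13  1.63  0.2   0.56  0.66]
dx 0.0036 dy 0.0016 dz -0.0020  wx -0.0007 wy 0.0135 wz -0.0043
```

View pics/p5side.png

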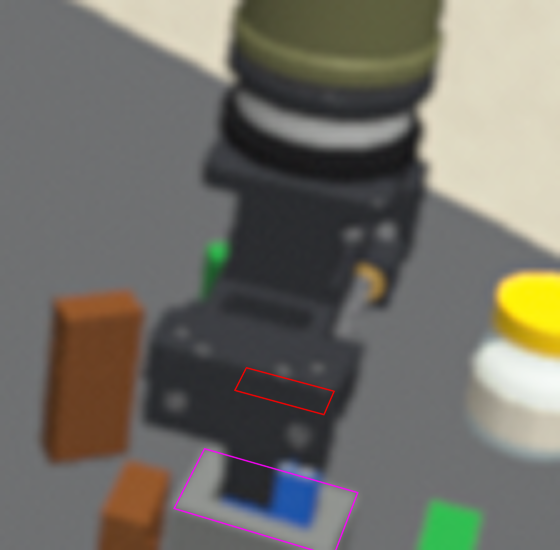

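Request:
{"op": "arm_command", "data": {
  "deltas": [
    {"dx":0.002,"dy":0.001,"dz":-0.001,"wx":0,"wy":0.013,"wz":-0.004},
    {"dx":0.0036,"dy":0.0016,"dz":-0.002,"wx":0,"wy":0.013,"wz":-0.004},
    {"dx":0.0036,"dy":0.0016,"dz":-0.002,"wx":0,"wy":0.013,"wz":-0.004},
    {"dx":0.0036,"dy":0.0016,"dz":-0.002,"wx":0,"wy":0.013,"wz":-0.004},
    {"dx":0.0036,"dy":0.0016,"dz":-0.002,"wx":0,"wy":0.013,"wz":-0.004}
  ]
}}

```text
clock: 9.0
tool_pos: [0.5993, -0.2339, 0.2105]
eef_rot: [-0.612, 0.354, -0.353, 0.613]
contact_force: [0.0, 0.5, -0.1]
opening: 0.501
```

Run:
```python
from h import *
st(); p=stn(0.5,0,0); plan([p[0],p[1],.211],-60)
```

```text
t 9.00 pos [ 0.5993 -0.2339  0.2105] jig mm [ -38.7 -348.5  210.5] yaw -59.97 tilt [-1.e-03 -1.e+00  1.e-04] Fjig [ 0.2  0.5 -0.1] mom [-0.11  0.01 -0.03] open 0.501 q [ 0.37  0.97 -0.13  1.63  0.2   0.56  0.65]
dx 0.0002 dy -0.0005 dz 0.0000  wx -0.0001 wy 0.0006 wz -0.0012
```

Aligned. Now close the grip.

Request:
{"op": "arm_command", "data": {
  "deltas": [
    {"dx":0,"dy":0,"dz":0,"wx":0,"wy":0,"wz":0},
    {"dx":0,"dy":0,"dz":0,"wx":0,"wy":0,"wz":0},
    {"dx":0,"dy":0,"dz":0,"wx":0,"wy":0,"wz":0},
    {"dx":0,"dy":0,"dz":0,"wx":0,"wy":0,"wz":0},
    {"dx":0,"dy":0,"dz":0,"wx":0,"wy":0,"wz":0}
  ],
  "claw": -1,
  "grip_force": 45
}}

```text
clock: 9.5
tool_pos: [0.5993, -0.2339, 0.2105]
eef_rot: [-0.612, 0.354, -0.353, 0.613]
contact_force: [0.2, -0.2, 0.0]
opening: 0.205
```

Run:
```python
from h import *
st()
```

```text
t 9.50 pos [ 0.5993 -0.2339  0.2105] jig mm [ -38.7 -348.5  210.5] yaw -59.98 tilt [-8.e-04 -1.e+00  1.e-04] Fjig [ 0.1 -0.2  0. ] mom [-0.01 -0.   -0.02] open 0.205 q [ 0.37  0.97 -0.13  1.63  0.2   0.56  0.65]
```

Request:
{"op": "arm_command", "data": {
  "deltas": [
    {"dx":0,"dy":-0.015,"dz":0,"wx":0,"wy":0,"wz":0},
    {"dx":0,"dy":-0.04,"dz":0,"wx":0,"wy":0,"wz":0},
    {"dx":0,"dy":-0.07,"dz":0,"wx":0,"wy":0,"wz":0},
    {"dx":0,"dy":-0.1,"dz":0,"wx":0,"wy":0,"wz":0},
    {"dx":0,"dy":-0.12,"dz":0,"wx":0,"wy":0,"wz":0}
  ]
}}

```text
clock: 10.0
tool_pos: [0.5996, -0.2341, 0.3339]
eef_rot: [-0.612, 0.353, -0.354, 0.613]
contact_force: [-0.6, 0.8, -1.4]
opening: 0.197
```

Run:
```python
from h import *
st(); p=jig(-46,-50,0); print(p); plan([p[0],p[1],.31],-75.7)
for n,c in(("side",(300,100,137,180,3)),):
    im=r.snapshot(n); overlay(n,im,*c,f"pics/p6{n}.png",tx=10,ty=3.5)
```

```text
t 10.00 pos [ 0.5996 -0.2341  0.3339] jig mm [ -38.4 -348.9  333.9] yaw -59.98 tilt [ 0.0016 -1.      0.0022] Fjig [-0.4  0.9 -1.4] mom [-0.08  0.   -0.  ] open 0.197 q [ 0.39  0.8  -0.16  1.57  0.16  0.78  0.68]
[0.51847523 0.05358726 0.        ]
dx -0.2898 dy 0.0236 dz 0.0736  wx -0.0031 wy 0.3492 wz 0.0016
```

View pics/p6side.png

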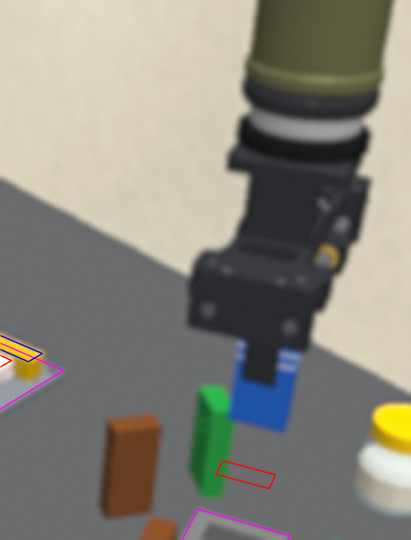

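Request:
{"op": "arm_command", "data": {
  "deltas": [
    {"dx":-0.145,"dy":0,"dz":0.035,"wx":0,"wy":0.17,"wz":0},
    {"dx":-0.145,"dy":0,"dz":0.035,"wx":0,"wy":0.17,"wz":0},
    {"dx":-0.145,"dy":0,"dz":0.035,"wx":0,"wy":0.17,"wz":0},
    {"dx":-0.145,"dy":0,"dz":0.035,"wx":0,"wy":0.17,"wz":0},
    {"dx":-0.145,"dy":0,"dz":0.035,"wx":0,"wy":0.17,"wz":0}
  ]
}}

```text
clock: 10.55
tool_pos: [0.557, -0.0895, 0.331]
eef_rot: [-0.588, 0.393, -0.392, 0.588]
contact_force: [0.4, -0.4, -0.5]
opening: 0.2
```

Run:
```python
from h import *
st(); p=jig(-46,-50,0); plan([p[0],p[1],.29],-75.7)
```

```text
t 10.55 pos [ 0.557  -0.0895  0.331 ] jig mm [ -44.  -198.2  331. ] yaw -67.44 tilt [-0.0011 -1.     -0.    ] Fjig [ 0.3 -0.5 -0.5] mom [-0.13  0.03  0.03] open 0.200 q [ 0.13  0.71 -0.1   1.83  0.11  0.61  0.37]
dx -0.1469 dy 0.0411 dz 0.0194  wx 0.0001 wy 0.1836 wz -0.0013
```

Request:
{"op": "arm_command", "data": {
  "deltas": [
    {"dx":-0.05,"dy":0.01,"dz":0.007,"wx":0,"wy":0.1,"wz":0},
    {"dx":-0.095,"dy":0.02,"dz":0.013,"wx":0,"wy":0.1836,"wz":0},
    {"dx":-0.135,"dy":0.035,"dz":0.0194,"wx":0,"wy":0.1836,"wz":0},
    {"dx":-0.147,"dy":0.041,"dz":0.0194,"wx":0,"wy":0.1836,"wz":0},
    {"dx":-0.147,"dy":0.041,"dz":0.0194,"wx":0,"wy":0.1836,"wz":0}
  ]
}}

```text
clock: 11.05
tool_pos: [0.5188, 0.0531, 0.289]
eef_rot: [0.558, -0.435, 0.433, -0.558]
contact_force: [0.4, -0.1, -1.2]
opening: 0.202
```

Request:
{"op": "arm_command", "data": {
  "deltas": [
    {"dx":0,"dy":0,"dz":0,"wx":0,"wy":0,"wz":0},
    {"dx":0,"dy":0,"dz":0,"wx":0,"wy":0,"wz":0},
    {"dx":0,"dy":0,"dz":0,"wx":0,"wy":0,"wz":0},
    {"dx":0,"dy":0,"dz":0,"wx":0,"wy":0,"wz":0},
    {"dx":0,"dy":0,"dz":0,"wx":0,"wy":0,"wz":0}
  ]
}}

```text
clock: 11.55
tool_pos: [0.5192, 0.0517, 0.29]
eef_rot: [-0.557, 0.435, -0.435, 0.558]
contact_force: [-0.1, 0.2, -0.5]
opening: 0.197
```

Run:
```python
from h import *
st(); p=jig(-46,-50,0); plan([p[0],p[1],.26],-75.7)
```

```text
t 11.55 pos [0.5192 0.0517 0.29  ] jig mm [-45.7 -52.  290. ] yaw -75.96 tilt [-6.e-04 -1.e+00  2.e-04] Fjig [-0.   0.2 -0.5] mom [-0.12  0.06 -0.01] open 0.197 q [-0.18  0.74 -0.01  1.98  0.02  0.42  0.04]
dx -0.0020 dy 0.0300 dz -0.0003  wx -0.0003 wy -0.0057 wz -0.0008
```

Request:
{"op": "arm_command", "data": {
  "deltas": [
    {"dx":-0.002,"dy":0.015,"dz":0,"wx":0,"wy":-0.006,"wz":0},
    {"dx":-0.002,"dy":0.03,"dz":0,"wx":0,"wy":-0.006,"wz":0},
    {"dx":-0.002,"dy":0.042,"dz":0,"wx":0,"wy":-0.006,"wz":0},
    {"dx":-0.002,"dy":0.045,"dz":0,"wx":0,"wy":-0.006,"wz":0},
    {"dx":-0.002,"dy":0.045,"dz":0,"wx":0,"wy":-0.006,"wz":0}
  ]
}}

```text
clock: 12.05
tool_pos: [0.5185, 0.0543, 0.2444]
eef_rot: [0.559, -0.434, 0.433, -0.558]
contact_force: [-0.0, -0.2, 0.1]
opening: 0.205
```

```bash
cat >> h.py <<'E'
def look(tag,h=205,tx=10,ty=3.5,wh=("side","top")):
    s=r.get_state(); p=s["tool_pos"]; M=Rn.from_quat(s["eef_rot"]).as_matrix()
    for n,c in(("side",(235,170,82,75,8)),("top",(205,175,95,85,7))):
        if n not in wh: continue
        im=r.snapshot(n); overlay(n,im,*c,f"pics/{tag}{n}.png",tx=tx,ty=ty)
        k=c[4]; g=cv2.imread(f"pics/{tag}{n}.png")
        ft=[p+M@np.array([sx*18,h,sz*9])/1000 for sx,sz in((1,1),(1,-1),(-1,-1),(-1,1))]
        q=((proj(n,ft)-[c[0],c[1]]+.5)*k-.5); cv2.polylines(g,[np.round(q*8).astype(np.int32).reshape(-1,1,2)],True,(255,255,0),1,cv2.LINE_AA,3)
        cv2.imwrite(f"pics/{tag}{n}.png",g)
E
python3 - <<'E'
from h import *
st(); p=jig(-46,-50,0); plan([p[0],p[1],.215],-75.7)
look("p7",wh=("side",))
E
```

```text
t 12.05 pos [0.5185 0.0543 0.2444] jig mm [-45.8 -49.3 244.4] yaw -75.62 tilt [-8.0e-04 -1.0e+00 -1.1e-03] Fjig [-0.1 -0.2  0.1] mom [-0.01  0.08 -0.01] open 0.205 q [-0.19  0.82 -0.01  2.    0.03  0.32  0.03]
dx 0.0007 dy 0.0294 dz -0.0001  wx 0.0014 wy 0.0017 wz -0.0010
```

View pics/p7side.png

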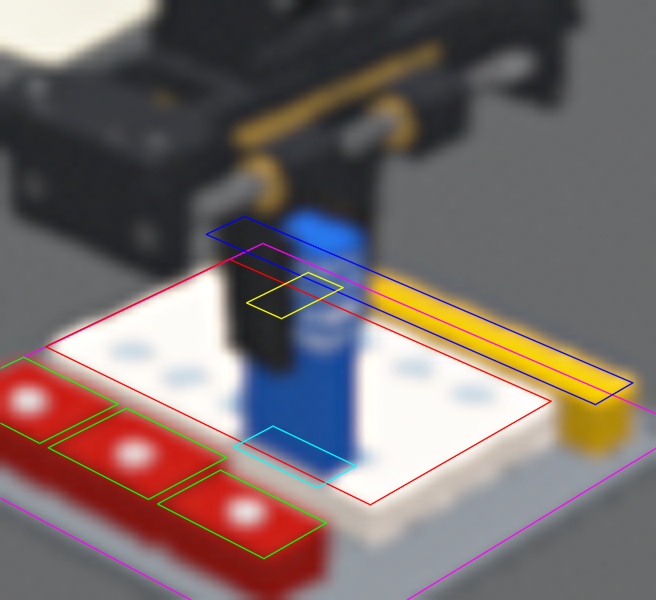

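Request:
{"op": "arm_command", "data": {
  "deltas": [
    {"dx":0.0007,"dy":0.004,"dz":0,"wx":0,"wy":0,"wz":0},
    {"dx":0.0007,"dy":0.008,"dz":0,"wx":0,"wy":0,"wz":0},
    {"dx":0.0007,"dy":0.012,"dz":0,"wx":0,"wy":0,"wz":0},
    {"dx":0.0007,"dy":0.015,"dz":0,"wx":0,"wy":0,"wz":0},
    {"dx":0.0007,"dy":0.015,"dz":0,"wx":0,"wy":0,"wz":0}
  ]
}}

```text
clock: 12.6
tool_pos: [0.5185, 0.0537, 0.2293]
eef_rot: [0.559, -0.434, 0.433, -0.559]
contact_force: [-0.3, 0.2, -0.4]
opening: 0.197
```

Run:
```python
from h import *
st(); p=jig(-46,-50,0); plan([p[0],p[1],.215],-75.7)
```

```text
t 12.60 pos [0.5185 0.0537 0.2293] jig mm [-45.9 -49.9 229.3] yaw -75.61 tilt [-0.001 -1.    -0.001] Fjig [-0.2  0.3 -0.4] mom [-0.07  0.08 -0.  ] open 0.197 q [-0.18  0.85 -0.01  2.01  0.03  0.29  0.03]
dx 0.0001 dy 0.0143 dz -0.0001  wx 0.0013 wy 0.0019 wz -0.0012
```

Request:
{"op": "arm_command", "data": {
  "deltas": [
    {"dx":0,"dy":0.004,"dz":0,"wx":0,"wy":0,"wz":0},
    {"dx":0,"dy":0.008,"dz":0,"wx":0,"wy":0,"wz":0},
    {"dx":0,"dy":0.011,"dz":0,"wx":0,"wy":0,"wz":0},
    {"dx":0,"dy":0.013,"dz":0,"wx":0,"wy":0,"wz":0},
    {"dx":0,"dy":0.013,"dz":0,"wx":0,"wy":0,"wz":0}
  ]
}}

```text
clock: 13.1
tool_pos: [0.5186, 0.0537, 0.2165]
eef_rot: [0.559, -0.434, 0.433, -0.559]
contact_force: [-0.3, -0.1, -0.4]
opening: 0.202
```

Run:
```python
from h import *
st()
```

```text
t 13.10 pos [0.5186 0.0537 0.2165] jig mm [-45.9 -49.9 216.5] yaw -75.62 tilt [-8.e-04 -1.e+00 -8.e-04] Fjig [-0.4 -0.  -0.4] mom [-0.05  0.06 -0.02] open 0.202 q [-0.18  0.87 -0.01  2.01  0.03  0.26  0.03]
```

Request:
{"op": "arm_command", "data": {
  "deltas": [
    {"dx":0,"dy":0.0005,"dz":0,"wx":0,"wy":0,"wz":0},
    {"dx":0,"dy":0.001,"dz":0,"wx":0,"wy":0,"wz":0},
    {"dx":0,"dy":0.0015,"dz":0,"wx":0,"wy":0,"wz":0},
    {"dx":0,"dy":0.002,"dz":0,"wx":0,"wy":0,"wz":0},
    {"dx":0,"dy":0.002,"dz":0,"wx":0,"wy":0,"wz":0}
  ]
}}

```text
clock: 13.6
tool_pos: [0.5187, 0.0537, 0.2148]
eef_rot: [-0.559, 0.434, -0.433, 0.559]
contact_force: [-0.3, -0.6, -1.0]
opening: 0.201
```

Run:
```python
from h import *
st(); look("p8",wh=("side",))
```

```text
t 13.60 pos [0.5187 0.0537 0.2148] jig mm [-45.8 -49.9 214.8] yaw -75.62 tilt [-8.e-04 -1.e+00 -2.e-04] Fjig [-0.4 -0.5 -1. ] mom [-0.04  0.04 -0.  ] open 0.201 q [-0.19  0.87 -0.01  2.01  0.03  0.26  0.03]
```

View pics/p8side.png

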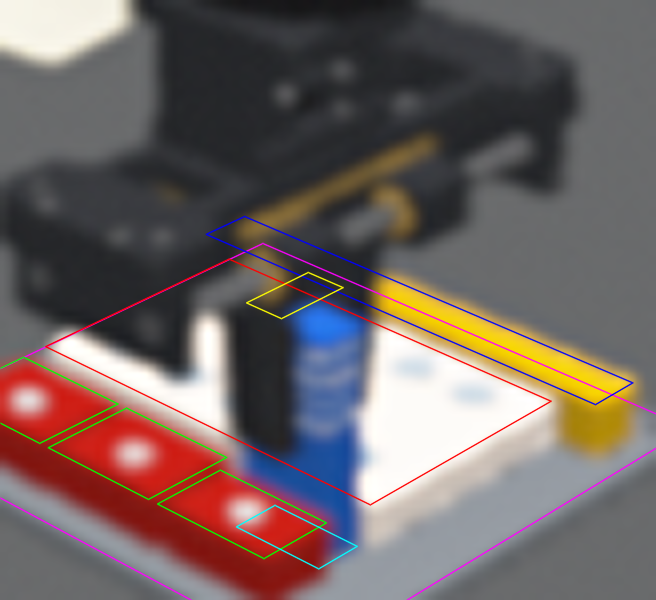

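Request:
{"op": "arm_command", "data": {
  "deltas": [
    {"dx":0,"dy":0.0005,"dz":0,"wx":0,"wy":0,"wz":0},
    {"dx":0,"dy":0.001,"dz":0,"wx":0,"wy":0,"wz":0},
    {"dx":0,"dy":0.001,"dz":0,"wx":0,"wy":0,"wz":0},
    {"dx":0,"dy":0.001,"dz":0,"wx":0,"wy":0,"wz":0},
    {"dx":0,"dy":0.001,"dz":0,"wx":0,"wy":0,"wz":0}
  ]
}}

```text
clock: 14.15
tool_pos: [0.5187, 0.0537, 0.2144]
eef_rot: [-0.558, 0.434, -0.433, 0.559]
contact_force: [-1.2, -0.5, 6.2]
opening: 0.2
```

Run:
```python
from h import *
st()
```

```text
t 14.15 pos [0.5187 0.0537 0.2144] jig mm [-45.7 -49.9 214.4] yaw -75.62 tilt [-8.e-04 -1.e+00  3.e-04] Fjig [-1.3 -0.2  6.2] mom [-0.02  0.3   0.06] open 0.200 q [-0.19  0.87 -0.01  2.01  0.03  0.26  0.03]
```

Request:
{"op": "arm_command", "data": {
  "deltas": [
    {"dx":0,"dy":-0.0006,"dz":0.001,"wx":0,"wy":0,"wz":0},
    {"dx":0,"dy":-0.0006,"dz":0.002,"wx":0,"wy":0,"wz":0},
    {"dx":0,"dy":-0.0006,"dz":0.003,"wx":0,"wy":0,"wz":0},
    {"dx":0,"dy":-0.0006,"dz":0.004,"wx":0,"wy":0,"wz":0},
    {"dx":0,"dy":-0.0006,"dz":0.004,"wx":0,"wy":0,"wz":0}
  ],
  "grip_force": 55
}}

```text
clock: 14.65
tool_pos: [0.5215, 0.0544, 0.2144]
eef_rot: [0.559, -0.435, 0.433, -0.558]
contact_force: [-3.5, -1.4, 6.7]
opening: 0.199
```

Run:
```python
from h import *
st()
```

```text
t 14.65 pos [0.5215 0.0544 0.2144] jig mm [-42.9 -50.  214.4] yaw -75.63 tilt [-8.0e-04 -1.0e+00 -3.7e-03] Fjig [-3.7 -0.5  6.7] mom [ 0.02  0.93 -0.  ] open 0.199 q [-0.19  0.88 -0.01  2.    0.03  0.27  0.03]
```

Request:
{"op": "arm_command", "data": {
  "deltas": [
    {"dx":0,"dy":0,"dz":0.001,"wx":0,"wy":0,"wz":0},
    {"dx":0,"dy":0,"dz":0.002,"wx":0,"wy":0,"wz":0},
    {"dx":0,"dy":0,"dz":0.003,"wx":0,"wy":0,"wz":0},
    {"dx":0,"dy":0,"dz":0.003,"wx":0,"wy":0,"wz":0},
    {"dx":0,"dy":0,"dz":0.003,"wx":0,"wy":0,"wz":0}
  ]
}}

```text
clock: 15.15
tool_pos: [0.5228, 0.0547, 0.2144]
eef_rot: [0.561, -0.436, 0.431, -0.556]
contact_force: [-7.2, -1.1, 9.5]
opening: 0.2
```

Run:
```python
from h import *
st()
```

```text
t 15.15 pos [0.5228 0.0547 0.2144] jig mm [-41.5 -50.  214.4] yaw -75.63 tilt [-9.0e-04 -1.0e+00 -8.4e-03] Fjig [-7.2  0.7  9.5] mom [0.06 1.59 0.  ] open 0.200 q [-0.19  0.88 -0.01  1.99  0.03  0.28  0.03]
```

Request:
{"op": "arm_command", "data": {
  "deltas": [
    {"dx":0,"dy":-0.0004,"dz":0.001,"wx":0,"wy":0,"wz":0},
    {"dx":0,"dy":-0.0006,"dz":0.002,"wx":0,"wy":0,"wz":0},
    {"dx":0,"dy":-0.0006,"dz":0.003,"wx":0,"wy":0,"wz":0},
    {"dx":0,"dy":-0.0006,"dz":0.004,"wx":0,"wy":0,"wz":0},
    {"dx":0,"dy":-0.0006,"dz":0.004,"wx":0,"wy":0,"wz":0}
  ]
}}

```text
clock: 15.65
tool_pos: [0.5243, 0.055, 0.2145]
eef_rot: [0.563, -0.437, 0.43, -0.554]
contact_force: [-12.0, -2.4, 11.9]
opening: 0.201
```

Run:
```python
from h import *
st()
```

```text
t 15.65 pos [0.5243 0.055  0.2145] jig mm [-40.  -50.  214.5] yaw -75.64 tilt [-0.0011 -0.9999 -0.0159] Fjig [-12.2   0.6  11.9] mom [ 0.    2.76 -0.01] open 0.201 q [-0.19  0.88 -0.01  1.99  0.03  0.29  0.03]
```

Request:
{"op": "arm_command", "data": {
  "deltas": [
    {"dx":0,"dy":0,"dz":0.001,"wx":0,"wy":0,"wz":0},
    {"dx":0,"dy":0,"dz":0.002,"wx":0,"wy":0,"wz":0},
    {"dx":0,"dy":0,"dz":0.003,"wx":0,"wy":0,"wz":0},
    {"dx":0,"dy":0,"dz":0.004,"wx":0,"wy":0,"wz":0},
    {"dx":0,"dy":0,"dz":0.004,"wx":0,"wy":0,"wz":0}
  ]
}}

```text
clock: 16.15
tool_pos: [0.5257, 0.0554, 0.2145]
eef_rot: [0.565, -0.439, 0.428, -0.552]
contact_force: [-15.9, -2.9, 18.0]
opening: 0.194
```

Run:
```python
from h import *
st()
```

```text
t 16.15 pos [0.5257 0.0554 0.2145] jig mm [-38.5 -50.1 214.5] yaw -75.66 tilt [-0.0012 -0.9997 -0.0232] Fjig [-16.1   1.1  18. ] mom [0.17 3.98 0.08] open 0.194 q [-0.19  0.88 -0.01  1.98  0.03  0.31  0.03]
```

Request:
{"op": "arm_command", "data": {
  "deltas": [
    {"dx":0,"dy":-0.0005,"dz":0,"wx":0,"wy":0,"wz":0},
    {"dx":0,"dy":-0.001,"dz":0,"wx":0,"wy":0,"wz":0},
    {"dx":0,"dy":-0.0015,"dz":0.001,"wx":0,"wy":0,"wz":0},
    {"dx":0,"dy":-0.0015,"dz":0.002,"wx":0,"wy":0,"wz":0},
    {"dx":0,"dy":-0.0015,"dz":0.002,"wx":0,"wy":0,"wz":0}
  ]
}}

```text
clock: 16.65
tool_pos: [0.5266, 0.0556, 0.2146]
eef_rot: [0.566, -0.44, 0.427, -0.551]
contact_force: [-17.5, -3.3, 6.8]
opening: 0.2
```

Run:
```python
from h import *
st()
```

```text
t 16.65 pos [0.5266 0.0556 0.2146] jig mm [-37.7 -50.1 214.6] yaw -75.66 tilt [-0.0013 -0.9996 -0.0274] Fjig [-17.7   1.1   6.8] mom [0.08 4.12 0.04] open 0.200 q [-0.19  0.88 -0.01  1.97  0.03  0.31  0.03]
```

Request:
{"op": "arm_command", "data": {
  "deltas": [
    {"dx":0,"dy":-0.0003,"dz":0.001,"wx":0,"wy":0,"wz":0},
    {"dx":0,"dy":-0.0006,"dz":0.002,"wx":0,"wy":0,"wz":0},
    {"dx":0,"dy":-0.0006,"dz":0.003,"wx":0,"wy":0,"wz":0},
    {"dx":0,"dy":-0.0006,"dz":0.003,"wx":0,"wy":0,"wz":0},
    {"dx":0,"dy":-0.0006,"dz":0.003,"wx":0,"wy":0,"wz":0}
  ]
}}

```text
clock: 17.15
tool_pos: [0.5277, 0.0558, 0.2146]
eef_rot: [0.567, -0.441, 0.426, -0.549]
contact_force: [-19.5, -4.1, 5.7]
opening: 0.197
```

Request:
{"op": "arm_command", "data": {
  "deltas": [
    {"dx":0,"dy":0,"dz":0,"wx":0,"wy":0,"wz":0},
    {"dx":0,"dy":0,"dz":0,"wx":0,"wy":0,"wz":0},
    {"dx":0,"dy":0,"dz":0,"wx":0,"wy":0,"wz":0},
    {"dx":0,"dy":0,"dz":0,"wx":0,"wy":0,"wz":0},
    {"dx":0,"dy":0,"dz":0,"wx":0,"wy":0,"wz":0}
  ]
}}

```text
clock: 17.65
tool_pos: [0.5277, 0.0558, 0.2146]
eef_rot: [0.567, -0.441, 0.426, -0.549]
contact_force: [-19.4, -4.5, 7.1]
opening: 0.198
```

Run:
```python
from h import *
st(); look("p9")
st()
```

```text
t 17.65 pos [0.5277 0.0558 0.2146] jig mm [-36.5 -50.1 214.6] yaw -75.68 tilt [-0.0014 -0.9995 -0.033 ] Fjig [-19.9   0.4   7.1] mom [0.03 4.86 0.08] open 0.198 q [-0.19  0.88 -0.01  1.97  0.03  0.32  0.03]
t 17.75 pos [0.5277 0.0558 0.2146] jig mm [-36.5 -50.1 214.6] yaw -75.68 tilt [-0.0014 -0.9995 -0.0329] Fjig [-20.6   1.1   5.7] mom [0.05 4.91 0.04] open 0.200 q [-0.19  0.88 -0.01  1.97  0.03  0.32  0.03]
```

View pics/p9side.png

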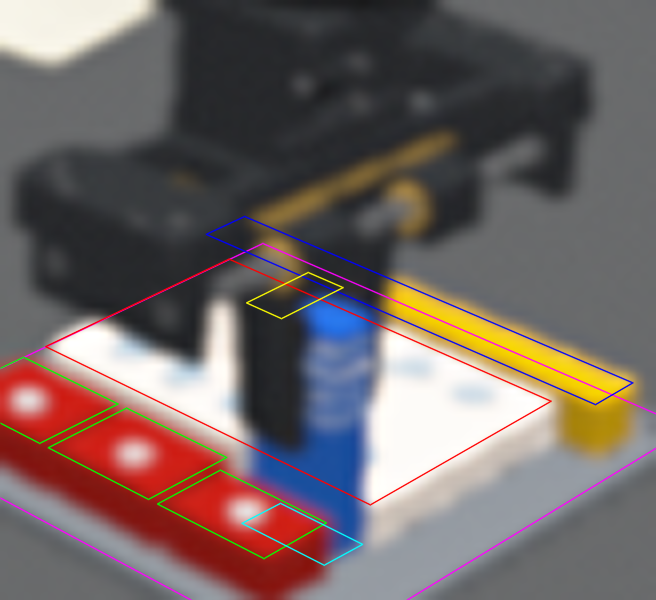

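View pics/p9top.png

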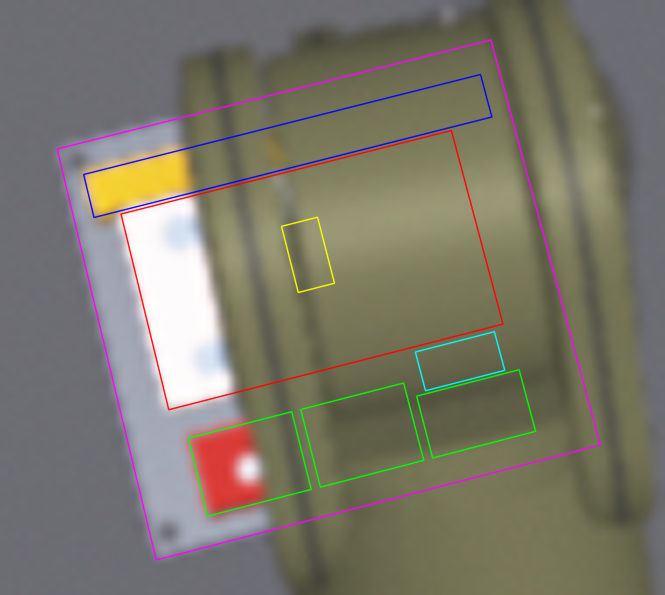

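Run:
```python
from h import *
st(); print(r.finish_job()); st()
```

```text
t 17.75 pos [0.5277 0.0558 0.2146] jig mm [-36.5 -50.1 214.6] yaw -75.68 tilt [-0.0014 -0.9995 -0.0329] Fjig [-20.6   1.1   5.7] mom [0.05 4.91 0.04] open 0.200 q [-0.19  0.88 -0.01  1.97  0.03  0.32  0.03]
the job is handed in; nothing more can be done
None
the job is handed in; nothing more can be done
```

I handed the job in at 17.75 s with the spacer standing in the wide gap at the thin block, still gripped and pressing the tile against the fence. No verdict was reported.

1. **Tile:** I pushed it about 7 mm to the fence with the closed fingers on its knob, up to about 17 N. A clear top picture afterwards showed it flush at both ends.
2. **Spacer:** I gripped it in the stand (18 mm opening) and lowered it into the gap. There was no side force on the way down, and it reached the jig floor with about 6 N.
3. **Final push:** I then pushed it steadily towards the fence.

**Last checks:**
- The force towards the fence held at about 20 N, with about 6 N pressing upward.
- The spacer sat within about 1 mm of the thin block's middle along the row. Its foot was at floor height to within about 1 mm.
- The tool leaned about 0.033 rad, and the arm and tile were still.
- The fingertips were about 48 mm up, well clear of the 26 mm tile top.

**Not confirmed:**
- In the final top picture the arm hid the tile's right end. I judged that end from the side view, where it looked unchanged.
- The wrist sensor cannot separate the push on the tile from friction on the floor, so the contact forces at the tile and the fence are inferred.
- In the side view the blocks and the spacer appeared about 1 pixel (2 to 3 mm) off from the top view, roughly the calibration error.
- The position worked out from the tool pose put the spacer about 1 mm closer to the fence than expected, probably from compliance.

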